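Feed a sample boat through a furnace channel onto its thermocouple

ROBOT

A 6-joint arm with a two-finger parallel gripper is mounted at the origin on a cart in front of the work surface, level with it; the furniture and walls round the work are solid. World frame = base frame: x ahead of the robot, y to its left, z up, the work surface at z = 0. Lengths are in m, angles in degrees, forces in N, time in s.
With the tool pointing down it reaches from about 0.325 to 0.9 m from the base axis. Payload 3.5 kg.
Tool frame: the origin (TCP) lies at the very end of the fingers, on their centre line; the grasp point (between the pads) lies 19 mm behind it (env.grasp_offset is the distance from the TCP to the grasp point, in m); z points along the fingers, y is the line along which they close (so a half turn about z gives the same grasp; the last joint's range is limited). The gripper opens to 85 mm and grips with 20 to 120 N. Pads are 22 mm wide; open, the fingers measure 114 mm over their backs; the gripper's body (76 mm by 85 mm) begins 54 mm behind the grasp point. The pads swing forward as they close: fully open they stand 13 mm farther back than shut.
Start: joints at [68.216, 15.837, -1.513, 72.651, 0, 84.076], TCP at [0.171, 0.601, 0.231] pointing down, gripper open.
Joint ranges: [-178.77, 178.77], [-48.84, 107.48], [-61.69, 71.31], [-111.58, 123.2], [-90, 87.43], [-180, 180]. Speed limits (degrees/s): [147.25, 147.25, 180, 180, 180, 180].

INTERFACE

Orientations are given as [roll, pitch, yaw] about the fixed x, y, z axes, in that order (R = Rz(yaw) Ry(pitch) Rx(roll)).
In Python, from station import observe, imaging, env gives the robot as it stands.
- The arm moves only by the tool drive_tool, never from a script. Its argument "series" is a list of rows, each a list of 7 numbers: the shift along the tool's x, y, z in m, then the turn, a rotation vector about the tool's x, y, z in rad, then the closure, from 0 (fully open) to 1 (shut). In form: [[x, y, z, wx, wy, wz, jaw], ...]. A call has exactly 5 rows; each row shifts and turns the commanded pose from where the row before left it, along the tool's axes as they then stand; what a row does not reach is not made up. A row lasts 1/10 s, in which the tool goes at most 50 mm and 8.59 degrees, less where a joint would pass 70% of its speed; a pose out of reach is approached as far as the arm can. A call with a gripper value outside its range is refused whole. The fingers move at their own pace and stop on an object; the grip force is fixed at half the most. Time passes only in rows, so rows that do not move let the fingers close, or fill a call up. It gives the time, the measured TCP pose, the force, the opening and the grip force at its end, in the units of the state.
- observe(): the state, without advancing time (a new reading comes with each control period).
- imaging.camera(name): name is "scene" or "top" or "wrist"; returns a dict with "image" (400x640x3 uint8, red, green, blue), "mtx" (3x3 intrinsics, pixels), "pose" (4x4, takes a point from camera to world coordinates); the wrist camera has in their place "T_tool_cam" (4x4, takes a point from camera to tool coordinates, whose origin is the TCP and whose axes are the flange's). Camera axes: x right, y up, looking along -z (the intrinsics and any distortion apply to the point x, -y, -z); pixel columns grow to the right and rows downward; lengths in m; the calibration is good to about 2 mm. The wrist camera is an equidistant fisheye: a pixel r from the principal point sees the ray r / f radians off the axis. A picture is of the moment at which its call begins: read the wrist's pose just before it. There is no depth.
- env.finish_job(): hands the job in; it is judged then, once.
The state is a dict: "time": time; "joint_pos": joint angles; "joint_vel": joint speeds; "joint_torque": joint torques, N m; "ee_pos": TCP position; "ee_rot": TCP orientation; "force": force on the tool from outside, world axes, zero at the start; "moment": the same for the moment, N m; "finger_gap": opening from 0.0 (shut) to 1.0 (fully open); "gripper_force": force on a finger pad.
Only numpy, scipy, OpenCV 4.12 (cv2) and the standard library are available. Lean on these libraries where they do the work, as an engineer would, in place of code of your own. Each camera call takes 0.05 s, during which the arm holds its last target. There are 200 camera calls.

TASK

Load the small furnace: set the ceramic boat with its tablets upright in the steel trough, in line with the channel, let go of it, and then use the boat pusher to slide it down the narrow channel until you feel it press on the spring-loaded thermocouple sheath hidden inside. Press just firmly enough for good contact (about 5 N) and keep that up for about a second, never over 10 N, because the ceramic sheath cracks; then draw the pusher straight out and lay it flat on the bench, leaving the boat inside and the other things on the bench where they are.

Things in the scene. Friction and masses are not known exactly. Their poses are not given: they have to be found in the camera images.
- furnace: White and grey bench furnace, fixed, 220 long (its x) x 130 wide (its y) x 145 mm high. Origin: centre of its underside, on the bench. +x points along the channel, from the mouth inwards; z up. All other furnace points have the same axes.
- trough (a point): Middle of the floor of the steel loading trough in front of the mouth, 60 mm above the bench. The trough is 100 mm long (along x), 34 mm wide inside, its walls 5 mm high and 2 mm thick; its last 24 mm before the mouth have 12 mm high guide cheeks that narrow it to 27 mm. It stands on a foot; its outer end is open.
- mouth (a point): Mouth of the ceramic channel: middle of its floor's front edge, 50 mm beyond the trough's middle, 59 mm above the bench (1 mm below the trough's floor). The channel runs straight along +x, 27 mm wide, 30 mm high, 223 mm long.
- gland (a point): Brass gland at the furnace's back, on the channel's centre line, 70 mm above the bench. From it the hidden 10 mm thick ceramic sheath with a domed tip points toward the mouth. How far it is pushed in differs each time: its tip is 103 to 148 mm inside the mouth. Sprung along x: yields at 2 N, then 1 mm per 1 N (plus 0.4 N per 10 mm/s); over 10 N it cracks. It pushes the boat back when released.
- boat_center (a point): Centre (half-way up) of the white ceramic boat, an open tray 70 long (its x) x 24 wide (its y) x 18 mm high, walls 3 mm, about 0.1 kg, with three tablets lying in it; it stands on the bench at the start. z up; the two ends are alike. It fits the channel with 1.5 mm to spare at each side. Gripped across its width in the upper half it clears the trough walls. Sliding it takes 0.4 to 1.5 N.
- pusher_grip (a point): Centre of the handle of the boat pusher, which lies flat on the bench: dark wooden handle 100 long x 16 wide x 18 mm high, then an 8 mm steel rod, then a steel foot 16 wide x 18 high x 8 mm thick. +x points along the rod to the foot, z up. The handle reaches 50 mm to either side of this point, 9 mm above and below it. About 0.14 kg; the centre of mass lies some 30 mm toward the foot.
- pusher_tip (a point): Centre of the flat front face of the pusher's foot, 220 mm from the handle's centre along the rod, same axes; with the pusher lying flat on the bench it is 9 mm above it.
- white_cup: White cup, 91 mm wide, 114 mm high, origin centre of its underside; leave alone.
- jar_4: Sample jar with a blue lid, 52 x 52 x 52 mm, origin centre of its underside; leave alone.
- petri: Teal petri dish, 66 mm wide, 14 mm high, origin centre of its underside; leave alone.
- tweezers: Steel tweezers, 19 x 128 x 8 mm lying flat along their y, origin centre of the underside; leave alone.
There are look-alikes about, which are no part of the job. Several things look just like the part that bears boat_center: the one meant starts nearest to the robot's base.

How it is judged:
By the outcome, as a careful person would: the job done as asked, in the order asked, and still so for the second after the job is handed in, with the robot touching nothing.
It also fails if it takes over 72 s, if anything falls off the work surface, if the arm or the gripper's body presses on something with over 40 N, if the wrist force passes 120 N, or if a joint passes its speed limit or range.

## Working session

There is one attempt and no reset: what is moved stays moved. The work goes in short steps, Python scripts to look and compute and a tool call to move; the robot and the scene stay as the last step left them, time stands still between calls to the robot, and variables do not carry over. Pictures are saved under pics/ and viewed, at most 10 in all, crops included, and the job is handed in when it is done.

Besides the shell and the picture viewer there is one more tool, called in YAML: its name, and indented under it one key for each argument. drive_tool: Moves the arm, as the interface text tells. Its arguments: {"type":"object","properties":{"series":{"type":"array"}},"required":["series"]}

```bash
mkdir -p pics; ls; python3 - <<'E'
from station import observe, imaging, env
import cv2,numpy as np
print(observe())
for n in ("scene","top"):
    c=imaging.camera(n); cv2.imwrite(f"pics/{n}0.png",c["image"][:,:,::-1]); print(n,c["mtx"].tolist(),np.round(c["pose"],4).tolist(),[k for k in c])
    np.savez(f"pics/{n}0.npz",**{k:c[k] for k in("image","mtx","pose")})
E
```

```text
pics
{'time': 0.0, 'joint_pos': array([ 6.82142800e+01,  1.58780286e+01, -1.59825969e+00,  7.26491710e+01,
       -9.33164896e-04,  8.40777254e+01]), 'joint_vel': array([-0.10399474,  0.04436315,  0.11102947,  0.05846731, -0.10994983,
        0.03069376]), 'joint_torque': array([-1.68726892e-03, -4.45506692e+01,  2.95203656e+01,  1.62912678e-02,
       -9.96589392e-05,  1.11515678e-05]), 'ee_pos': array([0.17054511, 0.60047935, 0.23015874]), 'ee_rot': array([-1.79875114e+02, -1.20166023e-02,  1.64136543e+02]), 'force': array([ 0.02037187, -1.03961812,  0.42050679]), 'moment': array([-0.02997881, -0.00161014, -0.05570968]), 'gripper_force': 0.0, 'finger_gap': 1.0013088675064927}
scene [[398.89568084423445, 0.0, 321.53500546043193], [0.0, 398.89568084423445, 199.1143949301715], [0.0, 0.0, 1.0]] [[-0.9751, 0.1754, -0.1357, 0.3459], [-0.2217, -0.7706, 0.5975, 0.9385], [0.0002, 0.6127, 0.7903, 1.1682], [0.0, 0.0, 0.0, 1.0]] ['image', 'mtx', 'pose']
top [[493.71916724338337, 0.0, 321.1493357526172], [0.0, 493.71916724338337, 201.68116911717544], [0.0, 0.0, 1.0]] [[-0.027, 0.9971, -0.0705, 0.3994], [-0.9996, -0.0271, -0.0001, 0.1059], [-0.002, 0.0705, 0.9975, 1.7367], [0.0, 0.0, 0.0, 1.0]] ['image', 'mtx', 'pose']
```

View pics/top0.png

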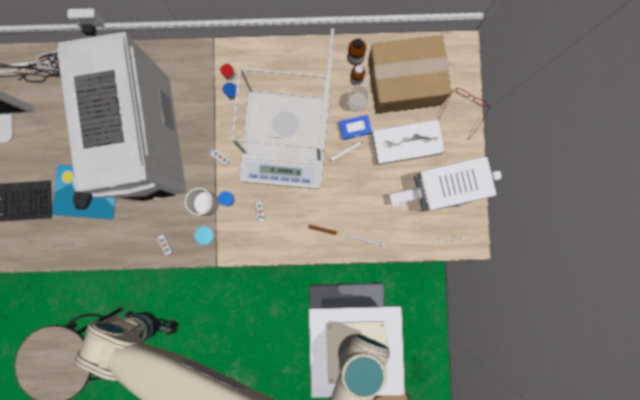

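View pics/scene0.png

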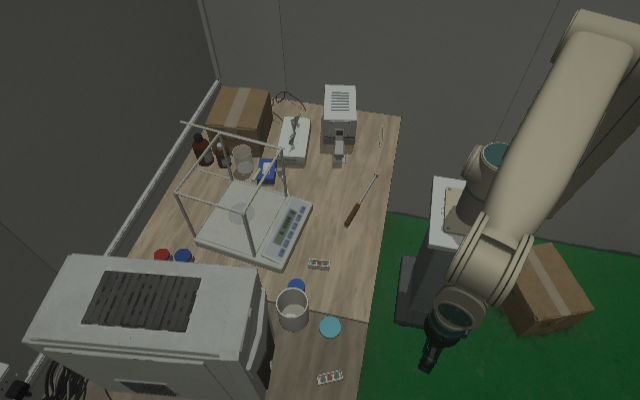

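The top view shows the furnace at about (455,183) with its trough at (402,197). The pusher handle is at (323,230) and its foot at (382,243). There are three boat-like trays, at (219,157), (260,211) and (165,244). Next I'll measure the positions and enlarge the trays and the furnace.

```bash
cat > h.py <<'E'
import numpy as np,cv2
from scipy.spatial.transform import Rotation as R
def load(n):
    d=np.load(f"pics/{n}.npz"); return d["image"],d["mtx"],d["pose"]
def ray(px,K,P):
    u,v=px; d=np.array([(u-K[0,2])/K[0,0],-(v-K[1,2])/K[1,1],-1.]); return P[:3,3],P[:3,:3]@d
def onz(px,K,P,z):
    o,d=ray(px,K,P); return o+d*(z-o[2])/d[2]
def proj(X,K,P):
    c=P[:3,:3].T@(np.array(X)-P[:3,3]); return np.array([K[0,2]+K[0,0]*c[0]/-c[2],K[1,2]+K[1,1]*c[1]/c[2]])
E
python3 - <<'E'
from h import *
im,K,P=load("top0"); im2,K2,P2=load("scene0")
for n,p,z in [("b1",(219,157),.018),("b2",(260,211),.018),("b3",(165,244),.018),("grip",(323,230),.009),("foot",(382,243),.009),("trough out",(391,198.5),.06),("mouth",(415,194),.06),("fur",(457,183),.145),("gland",(497,176),.07)]:
    X=onz(p,K,P,z); print(n,X.round(3),np.hypot(*X[:2]).round(3),proj(X,K2,P2).round(0))
def crop(im,x,y,w,h,s): return cv2.resize(im[y:y+h,x:x+w],(w*s,h*s),interpolation=cv2.INTER_CUBIC)
a=crop(im,145,145,130,115,3); b=crop(im,380,145,130,115,3); 
c=crop(im2,300,250,130,60,3)[:, :390]; d=crop(im2,300,75,130,115,3)[:180]; d2=crop(im,300,215,130,60,3)
out=np.vstack([np.hstack([a,b]),np.hstack([c,d2])]); cv2.imwrite("pics/crop0.png",out[:,:,::-1]); print(out.shape)
E
```

```text
b1 [0.688 0.461 0.018] 0.828 [248. 288.]
b2 [0.494 0.32  0.018] 0.589 [319. 261.]
b3 [0.388 0.652 0.018] 0.759 [330. 374.]
grip [0.422 0.102 0.009] 0.434 [352. 214.]
foot [ 0.371 -0.102  0.009] 0.385 [375. 174.]
trough out [ 0.522 -0.132  0.06 ] 0.539 [338. 153.]
mouth [ 0.536 -0.214  0.06 ] 0.577 [339. 138.]
fur [ 0.561 -0.335  0.145] 0.653 [340. 101.]
gland [ 0.588 -0.493  0.07 ] 0.768 [340.  92.]
(525, 780, 3)
```

View pics/crop0.png

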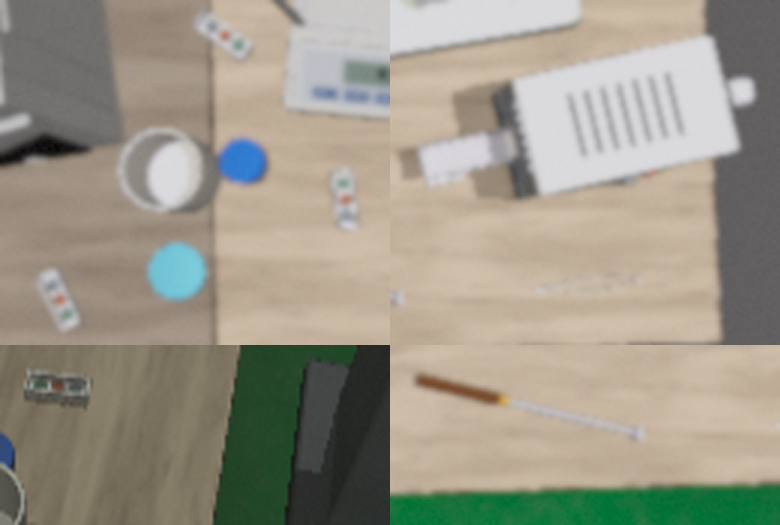

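The tray to use is top (260,211), which is b2 at (0.494,0.320), 0.589 m from the base. The others are b1 at (219,157), 0.83 m, and b3 at (165,244), 0.76 m. In the crop, b2 is a white tray with three tablets and is clearly the nearest. Now I'll refine its yaw, the furnace axis and the pusher line.

```bash
cat >> h.py <<'E'
def snap(name):
    from station import observe, imaging
    s=observe(); c=imaging.camera("wrist"); T=np.eye(4); T[:3,:3]=R.from_euler("xyz",s["ee_rot"],degrees=True).as_matrix(); T[:3,3]=s["ee_pos"]
    np.savez(f"pics/{name}.npz",image=c["image"],mtx=c["mtx"],pose=T@c["T_tool_cam"]); cv2.imwrite(f"pics/{name}.png",c["image"][:,:,::-1]); return s,c
def wray(px,K,P):
    a=np.array([(px[0]-K[0,2])/K[0,0],(px[1]-K[1,2])/K[1,1]]); t=np.linalg.norm(a); k=np.sin(t)/max(t,1e-9)
    return P[:3,3],P[:3,:3]@np.array([a[0]*k,-a[1]*k,-np.cos(t)])
def wonz(px,K,P,z):
    o,d=wray(px,K,P); return o+d*(z-o[2])/d[2]
def move(s,pos,yaw,z=None):
    "tool-frame shift and turn to a tool-down pose (yaw of tool x axis, deg)"
    Rc=R.from_euler("xyz",s["ee_rot"],degrees=True); Rt=R.from_euler("xyz",[180,0,yaw],degrees=True)
    return (Rc.inv().apply(np.array(pos)-s["ee_pos"])).round(4), (Rc.inv()*Rt).as_rotvec().round(4)
E
python3 - <<'E'
from h import *
im,K,P=load("top0"); hsv=cv2.cvtColor(im,cv2.COLOR_RGB2HSV)
def rect(mask,x,y,w,h,z,nm):
    m=np.zeros_like(mask); m[y:y+h,x:x+w]=mask[y:y+h,x:x+w]
    cs,_=cv2.findContours(m,cv2.RETR_EXTERNAL,cv2.CHAIN_APPROX_NONE); c=max(cs,key=cv2.contourArea)
    W=np.array([onz(p[0],K,P,z)[:2] for p in c],np.float32)*1000
    r=cv2.minAreaRect(W); B=cv2.boxPoints(r); e=[B[1]-B[0],B[2]-B[1]]; e=max(e,key=np.linalg.norm)
    print(nm,np.round(r[0],1),np.round(r[1],1),"long yaw",np.degrees(np.arctan2(e[1],e[0])).round(1))
w=((hsv[...,1]<45)&(hsv[...,2]>165)).astype(np.uint8)
rect(cv2.morphologyEx(w,cv2.MORPH_CLOSE,np.ones((7,7))),250,197,22,28,.018,"boat")
rect(cv2.morphologyEx(w,cv2.MORPH_CLOSE,np.ones((7,7))),418,150,72,62,.145,"furnace")
br=((hsv[...,0]<18)&(hsv[...,1]>120)&(hsv[...,2]<170)).astype(np.uint8)
rect(br,300,220,45,20,.018,"handle")
from station import observe
s=observe(); print(move(s,[.494,.32,.2],168-180),move(s,[.494,.32,.2],168))
s2,c=snap("w0"); print(c["mtx"].round(1).tolist(),c["T_tool_cam"].round(3).tolist())
E
```

```text
boat [493.7 322.7] [80.3 33.7] long yaw 6.0
furnace [ 559.9 -325.2] [157.5 241.4] long yaw -85.0
handle [423.9 104.1] [90.2  7.6] long yaw 74.4
(array([-0.3878, -0.1814,  0.0305]), array([-4.0000e-04,  3.1000e-03,  3.0742e+00])) (array([-0.3878, -0.1814,  0.0305]), array([-0.002 , -0.0003, -0.0674]))
[[309.7, 0.0, 316.3], [0.0, 309.7, 201.8], [0.0, 0.0, 1.0]] [[-0.0, 0.958, 0.286, 0.073], [1.0, 0.0, -0.0, -0.0], [-0.0, 0.286, -0.958, -0.142], [0.0, 0.0, 0.0, 1.0]]
```

drive_tool:
  series:
    - [-0.039,-0.018,0.006,0,0,0,0]
    - [-0.039,-0.018,0.006,0,0,0,0]
    - [-0.039,-0.018,0.006,0,0,0,0]
    - [-0.039,-0.018,0.006,0,0,0,0]
    - [-0.039,-0.018,0.006,0,0,0,0]

```text
time: 0.65
ee_pos: [0.3346, 0.46, 0.2008]
ee_rot: [-180.0, -0.0, 164.2]
force: [-0.2, 0.9, 0.1]
finger_gap: 0.999
gripper_force: 0.0
```

drive_tool:
  series:
    - [-0.039,-0.018,0.006,0,0,0,0]
    - [-0.039,-0.018,0.006,0,0,0,0]
    - [-0.039,-0.018,0.006,0,0,0,0]
    - [-0.039,-0.018,0.006,0,0,0,0]
    - [-0.039,-0.018,0.006,0,0,0,0]

```text
time: 1.15
ee_pos: [0.4977, 0.32, 0.1708]
ee_rot: [-180.0, -0.0, 164.1]
force: [0.7, -0.4, -0.6]
finger_gap: 0.998
gripper_force: 0.0
```

drive_tool:
  series:
    - [0,0,0.004,0,0,-0.096,0]
    - [0,0,0.004,0,0,-0.096,0]
    - [0,0,0.004,0,0,-0.096,0]
    - [0,0,0.004,0,0,-0.096,0]
    - [0,0,0,0,0,0,0]

```text
time: 1.65
ee_pos: [0.496, 0.321, 0.1542]
ee_rot: [-180.0, -0.1, -173.9]
force: [0.5, 0.4, 0.5]
finger_gap: 1.0
gripper_force: 0.0
```

```bash
python3 - <<'E'
from h import *
s,c=snap("w1"); print(s["time"],s["ee_pos"],s["ee_rot"])
E
```

```text
1.65 [0.49602919 0.32099323 0.15422777] [-1.79954321e+02 -1.18076125e-01 -1.73877094e+02]
```

View pics/w1.png

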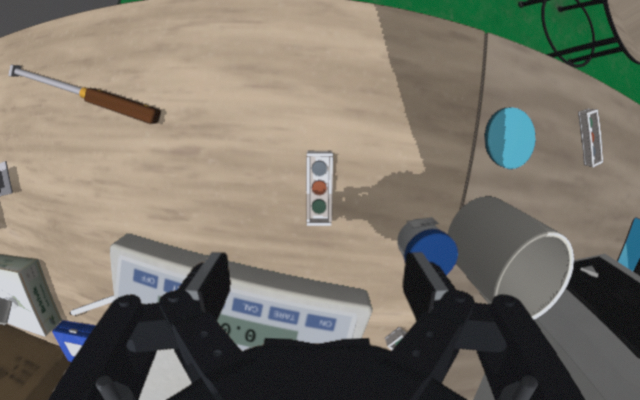

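The wrist view shows the boat with grey, red and green tablets at about (319,188), upright on the bench. The pusher handle is at (122,106) and the jar at (428,245), well clear of the boat.

```bash
python3 - <<'E'
from h import *
from station import observe
s=observe(); im,K,P=load("w1"); hsv=cv2.cvtColor(im,cv2.COLOR_RGB2HSV)
w=((hsv[...,1]<60)&(hsv[...,2]>185)).astype(np.uint8)
w=cv2.morphologyEx(w,cv2.MORPH_CLOSE,np.ones((9,9)))
m=np.zeros_like(w); m[140:240,290:350]=w[140:240,290:350]
c=max(cv2.findContours(m,cv2.RETR_EXTERNAL,cv2.CHAIN_APPROX_NONE)[0],key=cv2.contourArea)
W=np.array([wonz(p[0],K,P,.018)[:2] for p in c],np.float32)*1000
r=cv2.minAreaRect(W); B=cv2.boxPoints(r); e=max([B[1]-B[0],B[2]-B[1]],key=np.linalg.norm)
print(cv2.boundingRect(c),r,B,np.degrees(np.arctan2(e[1],e[0])))
yaw=np.degrees(np.arctan2(e[1],e[0])); yaw+=180 if abs(yaw)<90 else 0
print(yaw,move(s,[r[0][0]/1e3,r[0][1]/1e3,.008],yaw))
for n,p in [("handle far end",(82,93)),("handle near",(157,117)),("foot",(14,71))]: print(n,wonz(p,K,P,.012))
E
```

```text
(290, 140, 60, 61) ((475.4807434082031, 321.4377136230469), (56.24537658691406, 53.39421844482422), 6.184024810791016) [[444.6458  344.95   ]
 [450.39758 291.86652]
 [506.31567 297.9254 ]
 [500.5639  351.0089 ]] 6.1840496
186.18405 (array([0.0205, 0.0025, 0.1467]), array([-0.0005, -0.0013, -0.0028]))
handle far end [0.40933393 0.04881598 0.012     ]
handle near [0.43676405 0.15518813 0.012     ]
foot [ 0.36867804 -0.10018868  0.012     ]
```

```bash
python3 - <<'E'
from h import *
from station import observe
s=observe(); im,K,P=load("w1")
g=cv2.cvtColor(im,cv2.COLOR_RGB2GRAY); hsv=cv2.cvtColor(im,cv2.COLOR_RGB2HSV)
m=np.zeros_like(g); sub=((hsv[...,1]<28)).astype(np.uint8)*255; m[145:232,300:340]=sub[145:232,300:340]
m=cv2.morphologyEx(m,cv2.MORPH_OPEN,np.ones((2,2)))
cs=cv2.findContours(m,cv2.RETR_EXTERNAL,cv2.CHAIN_APPROX_NONE)[0]; c=max(cs,key=cv2.contourArea)
print(cv2.boundingRect(c))
for C in (c[:,0],np.array([(307,153),(332,153),(331,223),(306,223)])):
    W=np.array([wonz(p,K,P,.018)[:2] for p in C],np.float32)*1000
    r=cv2.minAreaRect(W); B=cv2.boxPoints(r); e=max([B[1]-B[0],B[2]-B[1]],key=np.linalg.norm); yaw=np.degrees(np.arctan2(e[1],e[0])); yaw=yaw%180+(180 if yaw%180<90 else 0)
    print(np.round(r[0],1),np.round(r[1],1),yaw,move(s,[r[0][0]/1e3,r[0][1]/1e3,.007],yaw))
E
```

```text
(307, 152, 28, 75)
[493.9 324.1] [71.4 24.6] 185.65277 (array([0.0019, 0.0032, 0.1477]), array([-0.0005, -0.0013,  0.0065]))
[492.9 322.5] [67.3 24. ] 186.0278 (array([0.003 , 0.0017, 0.1477]), array([-0.0005, -0.0013, -0.    ]))
```

drive_tool:
  series:
    - [0.002,0.003,0.03,0,0,0.003,0.4]
    - [0,0,0.03,0,0,0,0.4]
    - [0,0,0.03,0,0,0,0.4]
    - [0,0,0.03,0,0,0,0.4]
    - [0,0,0.012,0,0,0,0.4]

```text
time: 2.2
ee_pos: [0.4922, 0.3232, 0.0205]
ee_rot: [-179.9, -0.3, -174.1]
force: [0.1, 0.1, -0.5]
finger_gap: 0.595
gripper_force: 0.0
```

drive_tool:
  series:
    - [0,0,0.007,0,0,0,0.4]
    - [0,0,0.006,0,0,0,0.45]
    - [0,0,0.002,0,0,0,0.5]
    - [0,0,0,0,0,0,0.6]
    - [0,0,0,0,0,0,0.65]

```text
time: 2.7
ee_pos: [0.4953, 0.3247, 0.0093]
ee_rot: [180.0, 0.1, -174.0]
force: [-0.1, 0.2, -0.2]
finger_gap: 0.352
gripper_force: 0.0
```

drive_tool:
  series:
    - [0,0,0,0,0,0,0.75]
    - [0,0,0,0,0,0,0.85]
    - [0,0,0,0,0,0,1]
    - [0,0,0,0,0,0,1]
    - [0,0,0,0,0,0,1]

```text
time: 3.2
ee_pos: [0.4955, 0.3247, 0.0096]
ee_rot: [180.0, 0.1, -174.0]
force: [-1.6, -0.5, 5.3]
finger_gap: 0.258
gripper_force: 59.3
```

drive_tool:
  series:
    - [0,0,-0.01,0,0,0,1]
    - [0,0,-0.03,0,0,0,1]
    - [0,0,-0.045,0,0,0,1]
    - [0,0,-0.045,0,0,0,1]
    - [0,-0.015,-0.04,0,0,0,1]

```text
time: 3.7
ee_pos: [0.496, 0.3104, 0.1808]
ee_rot: [179.9, 0.1, -173.9]
force: [1.3, -0.5, -0.9]
finger_gap: 0.257
gripper_force: 59.0
```

drive_tool:
  series:
    - [0.001,-0.03,-0.01,0,0,0,1]
    - [0.001,-0.04,0,0,0,0,1]
    - [0.001,-0.042,0,0,0,0,1]
    - [0.001,-0.042,0,0,0,0,1]
    - [0.001,-0.042,0,0,0,0,1]

```text
time: 4.2
ee_pos: [0.5109, 0.1124, 0.1886]
ee_rot: [180.0, 0.0, -174.0]
force: [1.0, 0.0, -1.1]
finger_gap: 0.259
gripper_force: 59.0
```

drive_tool:
  series:
    - [0.002,-0.042,0,0,0,0,1]
    - [0.002,-0.042,0,0,0,0,1]
    - [0.002,-0.042,0,0,0,0,1]
    - [0.002,-0.04,0,0,0,0.06,1]
    - [0.001,-0.025,0,0,0,0.12,1]

```text
time: 4.7
ee_pos: [0.5207, -0.0796, 0.1886]
ee_rot: [-180.0, 0.0, 175.3]
force: [0.2, -0.7, -1.2]
finger_gap: 0.256
gripper_force: 59.0
```

drive_tool:
  series:
    - [0,0,0,0,0,0.145,1]
    - [0,0,0,0,0,0.145,1]
    - [0,0,0,0,0,0.145,1]
    - [0,0,0,0,0,0.145,1]
    - [0,0,0,0,0,0.145,1]

```text
time: 5.2
ee_pos: [0.5204, -0.077, 0.1884]
ee_rot: [-180.0, -0.0, 133.8]
force: [0.3, -0.6, -1.7]
finger_gap: 0.255
gripper_force: 59.0
```

drive_tool:
  series:
    - [0,0,0,0,0,0.145,1]
    - [0,0,0,0,0,0.145,1]
    - [0,0,0,0,0,0.145,1]
    - [0,0,0,0,0,0.145,1]
    - [0,0,0,0,0,0.01,1]

```text
time: 5.7
ee_pos: [0.5204, -0.0769, 0.1884]
ee_rot: [-180.0, -0.0, 100.3]
force: [-0.1, 0.3, -1.3]
finger_gap: 0.26
gripper_force: 59.0
```

```bash
python3 - <<'E'
from h import *
s,c=snap("w2"); print(s["time"],s["ee_pos"],s["ee_rot"],s["finger_gap"])
E
```

```text
5.7 [ 0.52043731 -0.07692771  0.18839409] [-1.79979791e+02 -1.55777229e-02  1.00298047e+02] 0.25960110580336254
```

View pics/w2.png

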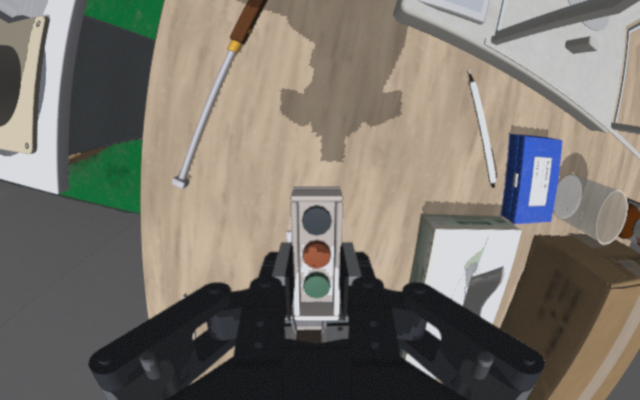

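The boat is held squarely, with its rim spanning about (293–340,192) to (322). The trough is hidden under the hand, so I'll move over the furnace top to bring it into view.

drive_tool:
  series:
    - [-0.02,0,-0.008,0,0,0,1]
    - [-0.035,0,-0.008,0,0,0,1]
    - [-0.035,0,-0.008,0,0,0,1]
    - [-0.035,0,0,0,0,0,1]
    - [-0.035,0,0,0,0,0,1]

```text
time: 6.25
ee_pos: [0.5497, -0.2358, 0.2129]
ee_rot: [180.0, 0.0, 100.5]
force: [0.0, 0.3, -1.1]
finger_gap: 0.258
gripper_force: 59.1
```

drive_tool:
  series:
    - [-0.015,0,0,0,0,0,1]
    - [0,0,0,0,0,0,1]
    - [0,0,0,0,0,0,1]
    - [0,0,0,0,0,0,1]
    - [0,0,0,0,0,0,1]

```text
time: 6.75
ee_pos: [0.5519, -0.2479, 0.2124]
ee_rot: [-180.0, -0.0, 100.4]
force: [-0.3, 0.7, -1.2]
finger_gap: 0.263
gripper_force: 59.1
```

```bash
python3 - <<'E'
from h import *
s,c=snap("w3"); print(s["time"],s["ee_pos"],s["ee_rot"],s["finger_gap"])
E
```

```text
6.75 [ 0.5519411  -0.24787665  0.21235484] [-1.79986285e+02 -3.12558045e-02  1.00420144e+02] 0.26250722495221357
```

View pics/w3.png

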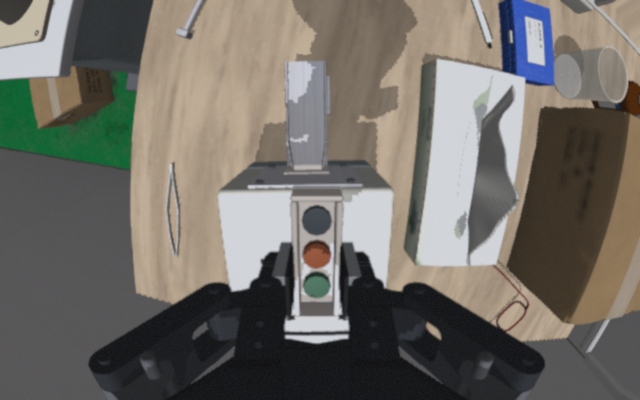

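The trough runs from its outer end at about (287–326,62) down to the mouth near y≈165, and it's almost parallel to the tool axis. I'll enlarge it to read the edges.

```bash
python3 - <<'E'
from h import *
im,K,P=load("w3"); c=cv2.resize(im[50:192,262:350],None,fx=4,fy=4,interpolation=cv2.INTER_CUBIC); cv2.imwrite("pics/w3c.png",c[:,:,::-1]); print(c.shape)
for px in [(287,62),(326,61),(289,165),(329,165)]: print(px,wonz(px,K,P,.065).round(4))
E
```

```text
(568, 352, 3)
(287, 62) [ 0.5032 -0.1346  0.065 ]
(326, 61) [ 0.5383 -0.1275  0.065 ]
(289, 165) [ 0.5218 -0.2303  0.065 ]
(329, 165) [ 0.5591 -0.2235  0.065 ]
```

View pics/w3c.png

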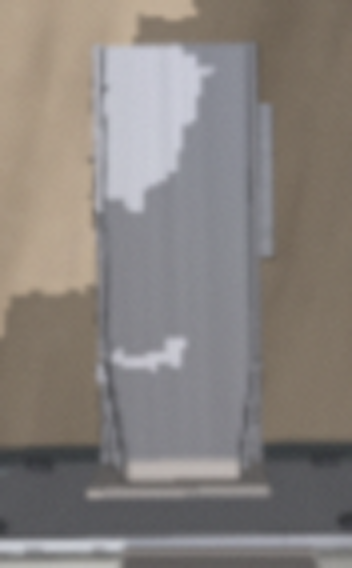

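The enlarged crop shows the trough floor bounded by x≈107 and 249 at the outer end (y=45). The cheeks converge to x≈126 and 239 at the mouth edge (y≈460).

```bash
python3 - <<'E'
from h import *
from station import observe
im,K,P=load("w3")
f=lambda x,y,z=.06: wonz((262+x/4,50+y/4),K,P,z)[:2]*1e3
L0,R0,L1,R1,Lm,Rm=f(107,45),f(249,45),f(109,340),f(247,340),f(126,460),f(239,460)
c0,c1,cm=(L0+R0)/2,(L1+R1)/2,(Lm+Rm)/2
print("widths",np.linalg.norm(L0-R0),np.linalg.norm(L1-R1),np.linalg.norm(Lm-Rm),"len",np.linalg.norm(cm-c0))
for a,b in((c0,c1),(c0,cm),(L0,L1),(R0,R1)):
    d=b-a; print(np.degrees(np.arctan2(d[1],d[0])))
d=(cm-c0)/np.linalg.norm(cm-c0); print("c0",c0,"cm",cm,"mid",(c0+cm)/2,d)
# top camera check of the furnace: project trough/mouth/roof
T,K2,P2=load("top0"); m=np.r_[cm/1e3,.06]
print("top px c0,cm",proj(np.r_[c0/1e3,.06],K2,P2),proj(m,K2,P2))
# boat in the hand
for z in(-.0084,): 
    s=observe(); Rt=R.from_euler("xyz",s["ee_rot"],degrees=True)
    for p in[(293,192),(340,192),(291,318),(348,318)]:
        X=wonz(p,K,P,s["ee_pos"][2]+.0084); print(p,Rt.inv().apply(X-s["ee_pos"]).round(4))
E
```

```text
widths 33.13937793139121 32.718593712052126 27.244400332251296 len 99.79032749766412
-79.71930042072799
-79.14925121268267
-79.54944930796921
-79.88955833328518
c0 [ 520.4051532  -130.01879356] cm [ 539.19081065 -228.02495937] mid [ 529.79798192 -179.02187646] [ 0.18825129 -0.9821209 ]
top px c0,cm [390.45889554 199.09335369] [419.00701088 192.81976437]
(293, 192) [ 0.0374 -0.0111 -0.0084]
(340, 192) [ 0.0374  0.01   -0.0084]
(291, 318) [-0.0324 -0.0143 -0.0084]
(348, 318) [-0.0325  0.0164 -0.0084]
```

drive_tool:
  series:
    - [0.016,-0.0019,0,0,0,0,1]
    - [0.02,-0.0024,0,0,0,0,1]
    - [0.02,-0.0024,0,0,0,0,1]
    - [0.016,-0.0019,0,0,0,0,1]
    - [0.008,-0.0007,0,0,0,-0.002,1]

```text
time: 7.3
ee_pos: [0.5277, -0.1698, 0.2124]
ee_rot: [-180.0, -0.0, 100.5]
force: [0.2, -0.4, 0.0]
finger_gap: 0.255
gripper_force: 59.1
```

drive_tool:
  series:
    - [0,0,0.02,0,0,0,1]
    - [0,0,0.03,0,0,0,1]
    - [0,0,0.03,0,0,0,1]
    - [0,0,0.02,0,0,0,1]
    - [0,0,0.01,0,0,0,1]

```text
time: 7.8
ee_pos: [0.5272, -0.1712, 0.1002]
ee_rot: [-179.8, -0.1, 100.4]
force: [-0.9, 1.3, -1.6]
finger_gap: 0.259
gripper_force: 59.1
```

drive_tool:
  series:
    - [0,0,0.01,0,0,0,1]
    - [0,0,0.008,0,0,0,1]
    - [0,0,0,0,0,0,1]
    - [0,0,0,0,0,0,1]
    - [0,0,0,0,0,0,1]

```text
time: 8.3
ee_pos: [0.5295, -0.1726, 0.0853]
ee_rot: [179.9, 0.1, 100.4]
force: [0.1, -0.3, -0.2]
finger_gap: 0.259
gripper_force: 59.1
```

drive_tool:
  series:
    - [0,0,0.004,0,0,0,1]
    - [0,0,0.004,0,0,0,1]
    - [0,0,0.003,0,0,0,1]
    - [0,0,0.001,0,0,0,1]
    - [0,0,0,0,0,0,1]

```text
time: 8.8
ee_pos: [0.5284, -0.1721, 0.0719]
ee_rot: [-180.0, -0.0, 100.4]
force: [-0.5, -0.6, -1.4]
finger_gap: 0.259
gripper_force: 59.1
```

```bash
python3 - <<'E'
from h import *
s,c=snap("w4"); print(s["time"],s["ee_pos"],s["ee_rot"],s["force"])
im=c["image"]; cv2.imwrite("pics/w4c.png",cv2.resize(im[20:360,220:420],None,fx=1.75,fy=1.75)[:,:,::-1])
E
```

```text
8.8 [ 0.52842509 -0.17209151  0.07193529] [-1.79967299e+02 -2.35289406e-02  1.00426934e+02] [-0.52423341 -0.56256064 -1.37250638]
```

View pics/w4c.png

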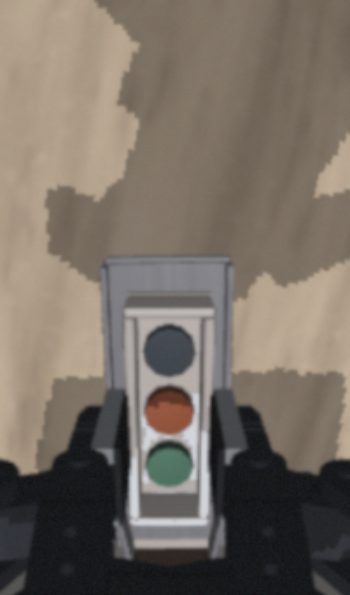

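The boat is centred: the trough spans about 107–231 in the crop and the boat about 126–214. I'll lower the last couple of millimetres and release.

drive_tool:
  series:
    - [0,0,0.001,0,0,0,1]
    - [0,0,0.0005,0,0,0,1]
    - [0,0,0,0,0,0,1]
    - [0,0,0,0,0,0,1]
    - [0,0,0,0,0,0,1]

```text
time: 9.35
ee_pos: [0.5287, -0.1722, 0.0709]
ee_rot: [180.0, 0.0, 100.4]
force: [0.7, 0.5, -1.3]
finger_gap: 0.259
gripper_force: 59.1
```

drive_tool:
  series:
    - [0,0,0.0005,0,0,0,1]
    - [0,0,0.0005,0,0,0,1]
    - [0,0,0.0004,0,0,0,1]
    - [0,0,0,0,0,0,1]
    - [0,0,0,0,0,0,1]

```text
time: 9.85
ee_pos: [0.5287, -0.1722, 0.0696]
ee_rot: [180.0, 0.0, 100.4]
force: [-1.2, 0.9, 1.6]
finger_gap: 0.259
gripper_force: 59.3
```

drive_tool:
  series:
    - [0,0,0,0,0,0,0.72]
    - [0,0,0,0,0,0,0.68]
    - [0,0,0,0,0,0,0.6]
    - [0,0,0,0,0,0,0.5]
    - [0,0,0,0,0,0,0.5]

```text
time: 10.35
ee_pos: [0.5288, -0.1722, 0.0694]
ee_rot: [180.0, 0.0, 100.4]
force: [0.4, 0.5, 0.6]
finger_gap: 0.503
gripper_force: 0.0
```

drive_tool:
  series:
    - [0,0,-0.005,0,0,0,0.5]
    - [0,0,-0.01,0,0,0,0.5]
    - [0,0,-0.03,0,0,0,0.5]
    - [0,0,-0.04,0,0,0,0.4]
    - [0,0,-0.04,0,0,0,0.3]

```text
time: 10.85
ee_pos: [0.5283, -0.172, 0.1963]
ee_rot: [-180.0, -0.0, 100.4]
force: [0.4, -0.5, 0.3]
finger_gap: 0.697
gripper_force: 0.0
```

```bash
python3 - <<'E'
from h import *
s,c=snap("w5"); print(s["time"],s["ee_pos"],s["ee_rot"],s["force"])
im=c["image"]; cv2.imwrite("pics/w5c.png",cv2.resize(im[0:400,60:400],None,fx=1.4,fy=1.4)[:,:,::-1])
yaw=np.degrees(np.arctan2(.2533,.0647)) # top estimate of pusher
K,P=c["mtx"],np.load("pics/w5.npz")["pose"]
hsv=cv2.cvtColor(im,cv2.COLOR_RGB2HSV); br=((hsv[...,0]<14)&(hsv[...,1]>130)&(hsv[...,2]>30)).astype(np.uint8)
br[180:]=0
C=[k for k in cv2.findContours(br,cv2.RETR_EXTERNAL,cv2.CHAIN_APPROX_NONE)[0] if cv2.contourArea(k)>100]
for k in C:
    W=np.array([wonz(p[0],K,P,.018)[:2] for p in k],np.float32)*1000; r=cv2.minAreaRect(W); print(cv2.boundingRect(k),r)
E
```

```text
10.85 [ 0.52834195 -0.17201645  0.19625035] [-1.79984854e+02 -1.24601877e-02  1.00429459e+02] [ 0.44829189 -0.49348356  0.27026865]
(623, 139, 17, 38) ((1024.4027099609375, -30.429851531982422), (57.40032958984375, 57.6886100769043), 26.72748565673828)
```

View pics/w5c.png

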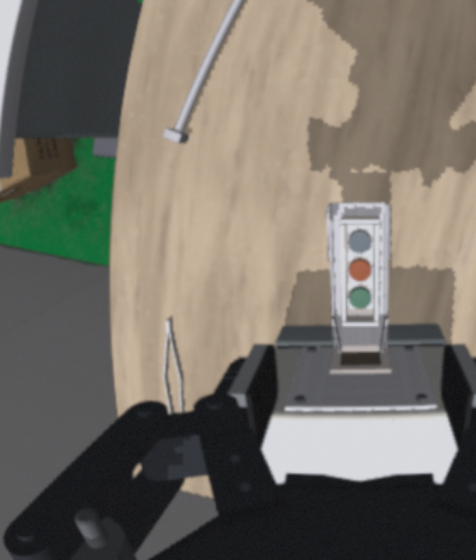

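The boat stands upright and in line in the trough, at about (360,265) in the crop, and it's released. Next is the pusher.

drive_tool:
  series:
    - [0.024,-0.0045,0.004,0,0,0,0.3]
    - [0.034,-0.0063,0.004,0,0,0,0.3]
    - [0.034,-0.0063,0.004,0,0,0,0.3]
    - [0.034,-0.0063,0.004,0,0,0,0.3]
    - [0.034,-0.0063,0.004,0,0,0,0.3]

```text
time: 11.4
ee_pos: [0.4703, -0.0192, 0.1752]
ee_rot: [179.9, 0.0, 100.4]
force: [0.6, 0.5, 1.2]
finger_gap: 0.7
gripper_force: 0.0
```

drive_tool:
  series:
    - [0.034,-0.0063,0.004,0,0,0,0.3]
    - [0.034,-0.0063,0.004,0,0,0,0.3]
    - [0.034,-0.0063,0.004,0,0,0,0.3]
    - [0.026,-0.005,0.004,0,0,0.05,0.3]
    - [0,0,0.004,0,0,0.1,0.3]

```text
time: 11.9
ee_pos: [0.4225, 0.1037, 0.1549]
ee_rot: [180.0, -0.1, 91.9]
force: [0.5, -0.1, 0.0]
finger_gap: 0.701
gripper_force: 0.0
```

drive_tool:
  series:
    - [0,0,0.004,0,0,0.1,0.3]
    - [0,0,0.002,0,0,0.1,0.3]
    - [0,0,0,0,0,0.09,0.3]
    - [0,0,0,0,0,0,0.3]
    - [0,0,0,0,0,0,0.3]

```text
time: 12.4
ee_pos: [0.4242, 0.1014, 0.149]
ee_rot: [179.9, -0.0, 75.3]
force: [-1.2, 0.8, -0.5]
finger_gap: 0.7
gripper_force: 0.0
```

```bash
cat > pm.py <<'E'
from h import *
import sys
s,c=snap(sys.argv[1]); print(s["time"],s["ee_pos"],s["ee_rot"])
im=c["image"]; K=c["mtx"]; P=np.load(f"pics/{sys.argv[1]}.npz")["pose"]
hsv=cv2.cvtColor(im,cv2.COLOR_RGB2HSV); br=((hsv[...,0]<16)&(hsv[...,1]>110)&(hsv[...,2]<150)&(hsv[...,2]>30)).astype(np.uint8)
for k in cv2.findContours(cv2.morphologyEx(br,cv2.MORPH_OPEN,np.ones((3,3))),cv2.RETR_EXTERNAL,cv2.CHAIN_APPROX_NONE)[0]:
    if cv2.contourArea(k)<300: continue
    W=np.array([wonz(p[0],K,P,.018)[:2] for p in k],np.float32)*1000; r=cv2.minAreaRect(W); B=cv2.boxPoints(r)
    e=max([B[1]-B[0],B[2]-B[1]],key=np.linalg.norm); y=np.degrees(np.arctan2(e[1],e[0]))%180
    print(cv2.boundingRect(k),np.round(r[0],1),np.round(r[1],1),y,move(s,[r[0][0]/1e3,r[0][1]/1e3,.003],y))
E
python3 pm.py w6
```

```text
12.4 [0.42420545 0.10135795 0.14898357] [ 1.79941526e+02 -1.93000563e-02  7.53260051e+01]
(308, 135, 16, 103) [424.1 105.5] [96.4 13.5] 74.90262 (array([ 0.0039, -0.0013,  0.146 ]), array([ 0.001 , -0.0003,  0.0074]))
```

drive_tool:
  series:
    - [0.004,-0.001,0.03,0,0,0.007,0.4]
    - [0,0,0.035,0,0,0,0.4]
    - [0,0,0.035,0,0,0,0.4]
    - [0,0,0.025,0,0,0,0.4]
    - [0,0,0.01,0,0,0,0.4]

```text
time: 12.95
ee_pos: [0.4218, 0.1052, 0.0113]
ee_rot: [-179.8, 0.1, 74.9]
force: [-0.8, -0.6, -0.3]
finger_gap: 0.598
gripper_force: 0.0
```

drive_tool:
  series:
    - [0,0,0.005,0,0,0,0.5]
    - [0,0,0.004,0,0,0,0.55]
    - [0,0,0,0,0,0,0.6]
    - [0,0,0,0,0,0,0.65]
    - [0,0,0,0,0,0,0.65]

```text
time: 13.45
ee_pos: [0.4249, 0.1056, 0.0053]
ee_rot: [179.9, -0.0, 74.8]
force: [0.6, 0.7, -0.3]
finger_gap: 0.353
gripper_force: 0.0
```

drive_tool:
  series:
    - [0,0,0.001,0,0,0,0.75]
    - [0,0,0,0,0,0,0.8]
    - [0,0,0,0,0,0,1]
    - [0,0,0,0,0,0,1]
    - [0,0,0,0,0,0,1]

```text
time: 13.95
ee_pos: [0.4242, 0.1055, 0.0039]
ee_rot: [180.0, -0.0, 74.8]
force: [-1.3, -0.8, 5.7]
finger_gap: 0.172
gripper_force: 59.7
```

drive_tool:
  series:
    - [0,0,-0.005,0,0,0,1]
    - [0,0,-0.01,0,0,0,1]
    - [0,0,-0.025,0,0,0,1]
    - [0,0,-0.03,0,0,0,1]
    - [0,0,-0.03,0,0,0,1]

```text
time: 14.45
ee_pos: [0.4232, 0.1054, 0.1045]
ee_rot: [-179.9, 0.0, 74.8]
force: [1.6, -0.8, -2.0]
finger_gap: 0.172
gripper_force: 58.9
```

drive_tool:
  series:
    - [0,0,0,0,0,0,1]
    - [0,0,0,0,0,0,1]
    - [0,0,0,0,0,0,1]
    - [0,0,0,0,0,0,1]
    - [0,0,0,0,0,0,1]

```text
time: 14.95
ee_pos: [0.4228, 0.1053, 0.1022]
ee_rot: [-179.9, 0.1, 74.8]
force: [-0.1, 0.2, -1.9]
finger_gap: 0.171
gripper_force: 59.0
```

```bash
python3 - <<'E'
from h import *
from station import imaging,observe
s,c=snap("w7"); print(s["time"],s["ee_pos"],s["ee_rot"],s["force"],s["moment"],s["finger_gap"])
im=c["image"]; K=c["mtx"]; P=np.load("pics/w7.npz")["pose"]
t=imaging.camera("top"); np.savez("pics/top1.npz",**{k:t[k] for k in("image","mtx","pose")})
sc=imaging.camera("scene"); np.savez("pics/scene1.npz",**{k:sc[k] for k in("image","mtx","pose")})
Rt=R.from_euler("xyz",s["ee_rot"],degrees=True)
hsv=cv2.cvtColor(im,cv2.COLOR_RGB2HSV); br=((hsv[...,0]<16)&(hsv[...,1]>110)&(hsv[...,2]<150)&(hsv[...,2]>30)).astype(np.uint8)
for k in cv2.findContours(cv2.morphologyEx(br,cv2.MORPH_OPEN,np.ones((3,3))),cv2.RETR_EXTERNAL,cv2.CHAIN_APPROX_NONE)[0]:
    if cv2.contourArea(k)<300: continue
    W=np.array([Rt.inv().apply(wonz(p[0],K,P,s["ee_pos"][2]+.0125)-s["ee_pos"])[:2] for p in k],np.float32)*1000; r=cv2.minAreaRect(W); print("tool frame",cv2.boundingRect(k),r,cv2.boxPoints(r).round(1).tolist())
# expected foot pixel in top/scene
f=s["ee_pos"]+Rt.apply([-.22,0,-.006]); print("foot",f,proj(f,t["mtx"],t["pose"]),proj(f,sc["mtx"],sc["pose"]))
a=t["image"][190:270,300:420]; b=sc["image"][130:230,320:420]
out=np.hstack([cv2.resize(a,(480,320)),cv2.resize(b,(320,320))]); out=np.vstack([out,cv2.resize(im[60:400,120:520],(376,320))[:, :376] if 0 else np.zeros((0,800,3),np.uint8)])
cv2.imwrite("pics/p7.png",out[:,:,::-1])
E
```

```text
14.95 [0.4227553  0.10533298 0.10217687] [-1.79854884e+02  5.51036093e-02  7.48126417e+01] [-0.10583546  0.20864975 -1.85712864] [ 0.09801854  0.02822855 -0.0132831 ] 0.17076281893170336
tool frame (300, 164, 34, 180) ((1.4386024475097656, -0.6663446426391602), (15.242634773254395, 97.90414428710938), 89.84806823730469) [[-47.5, -8.199999809265137], [50.400001525878906, -8.399999618530273], [50.400001525878906, 6.800000190734863], [-47.5, 7.099999904632568]]
foot [ 0.36513673 -0.10698168  0.10838843] [387.22453297 245.28164893] [379.48975624 155.64212243]
```

drive_tool:
  series:
    - [0.005,0.013,0,0,0,0,1]
    - [0.005,0.014,0,0,0,0,1]
    - [0.005,0.014,0,0,0,0,1]
    - [0.0035,0.01,0,0,0,-0.04,1]
    - [0,0,0,0,0,-0.08,1]

```text
time: 15.6
ee_pos: [0.4819, 0.1102, 0.1039]
ee_rot: [179.8, -0.0, 81.8]
force: [-0.7, 0.4, -0.8]
finger_gap: 0.168
gripper_force: 58.9
```

drive_tool:
  series:
    - [0,0,0,0,0,-0.1,1]
    - [0,0,0,0,0,-0.1,1]
    - [0,0,0,0,0,-0.08,1]
    - [0,0,0,0,0,-0.047,1]
    - [0,0,0,0,0,0,1]

```text
time: 16.1
ee_pos: [0.4796, 0.11, 0.1035]
ee_rot: [180.0, 0.0, 100.4]
force: [0.1, -0.6, -0.7]
finger_gap: 0.166
gripper_force: 58.9
```

drive_tool:
  series:
    - [0,0,0.008,0,0,0,1]
    - [0,0,0.01,0,0,0,1]
    - [0,0,0.008,0,0,0,1]
    - [0,0,0.004,0,0,0,1]
    - [0,0,0,0,0,0,1]

```text
time: 16.6
ee_pos: [0.4769, 0.1098, 0.0722]
ee_rot: [-179.9, -0.0, 100.4]
force: [0.5, 0.6, -1.4]
finger_gap: 0.166
gripper_force: 59.0
```

```bash
python3 - <<'E'
from h import *
from station import imaging,observe
s=observe(); print(s["time"],s["ee_pos"],s["ee_rot"],s["force"])
t=imaging.camera("top"); sc=imaging.camera("scene")
Rt=R.from_euler("xyz",s["ee_rot"],degrees=True)
f=s["ee_pos"]+Rt.apply([-.2186,-.0006,-.005]); m=np.array([.5298,-.179,.06])
print("foot",f)
for c in(t,sc): print(proj(f,c["mtx"],c["pose"]),proj(m,c["mtx"],c["pose"]))
p=proj(f,t["mtx"],t["pose"]).astype(int); q=proj(f,sc["mtx"],sc["pose"]).astype(int); print(p,q)
a=t["image"][p[1]-32:p[1]+33,p[0]-30:p[0]+35]; b=sc["image"][q[1]-32:q[1]+33,q[0]-33:q[0]+32]
out=np.hstack([cv2.resize(k,(390,390),interpolation=cv2.INTER_CUBIC) for k in(a,b)]); cv2.imwrite("pics/p8.png",out[:,:,::-1])
E
```

```text
16.6 [0.47688676 0.10983503 0.07218442] [-1.79858500e+02 -1.37484274e-02  1.00416273e+02] [ 0.50656153  0.58824964 -1.37068449]
foot [ 0.51583155 -0.1052699   0.07713344]
[383.8684283  200.25999457] [404.73207433 195.95491975]
[338.84812543 155.33855038] [338.88398634 144.59614678]
[383 200] [338 155]
```

View pics/p8.png

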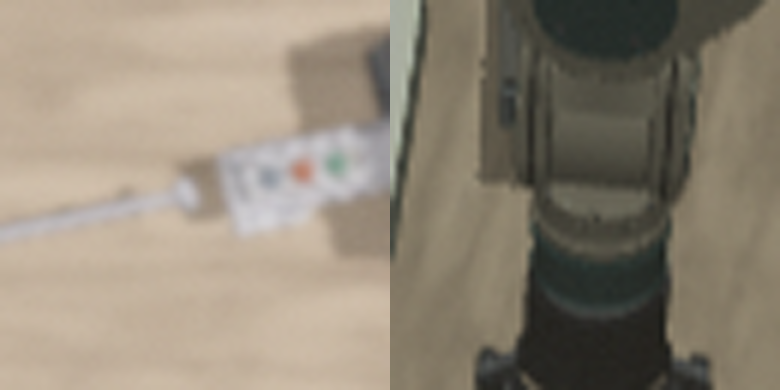

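The foot sits in line behind the boat, at about (195,195) in the left crop. Rod, boat and trough are collinear to 1–2 mm. I'll lower slightly and advance.

drive_tool:
  series:
    - [0,0,0.002,0,0,0,1]
    - [0,0,0.002,0,0,0,1]
    - [-0.004,0,0,0,0,0,1]
    - [-0.004,0,0,0,0,0,1]
    - [-0.004,0,0,0,0,0,1]

```text
time: 17.2
ee_pos: [0.4804, 0.0978, 0.0696]
ee_rot: [180.0, 0.0, 100.4]
force: [0.0, 0.3, -2.4]
finger_gap: 0.172
gripper_force: 59.0
```

drive_tool:
  series:
    - [-0.003,0,0,0,0,0,1]
    - [-0.003,0,0,0,0,0,1]
    - [-0.003,0,0,0,0,0,1]
    - [-0.003,0,0,0,0,0,1]
    - [-0.003,0,0,0,0,0,1]

```text
time: 17.7
ee_pos: [0.4829, 0.0832, 0.0694]
ee_rot: [-180.0, -0.0, 100.4]
force: [-0.3, -0.9, -1.5]
finger_gap: 0.171
gripper_force: 59.0
```

drive_tool:
  series:
    - [-0.003,0,0,0,0,0,1]
    - [-0.003,0,0,0,0,0,1]
    - [-0.003,0,0,0,0,0,1]
    - [-0.003,0,0,0,0,0,1]
    - [-0.003,0,0,0,0,0,1]

```text
time: 18.2
ee_pos: [0.4856, 0.0685, 0.0694]
ee_rot: [-180.0, -0.0, 100.4]
force: [-0.3, -0.2, -2.1]
finger_gap: 0.163
gripper_force: 59.0
```

```bash
cat > st.py <<'E'
from h import *
from station import observe
s=observe(); d=np.array([.1822,-.9833]); m=np.array([.5389,-.2282]); v=s["ee_pos"][:2]-m
print("t",round(s["time"],2),"tip depth",round(1e3*(v@d+.2186),1),"lateral",round(1e3*(v[0]*d[1]-v[1]*d[0]),1),"z",s["ee_pos"][2].round(4),"yaw",s["ee_rot"][2].round(2),"push",round(-s["force"][:2]@d,2),"F",s["force"].round(2))
E
python3 st.py
```

```text
t 18.2 tip depth -82.8 lateral -1.6 z 0.0694 yaw 100.43 push -0.1 F [-0.31 -0.16 -2.09]
```

drive_tool:
  series:
    - [-0.003,-0.0005,0.0005,0,0,0,1]
    - [-0.003,-0.0005,0.0005,0,0,0,1]
    - [-0.003,0,0.0005,0,0,0,1]
    - [-0.003,0,0,0,0,0,1]
    - [-0.003,0,0,0,0,0,1]

```text
time: 18.7
ee_pos: [0.4874, 0.0535, 0.0679]
ee_rot: [180.0, -0.0, 100.4]
force: [-0.9, 0.9, -1.3]
finger_gap: 0.162
gripper_force: 59.0
```

drive_tool:
  series:
    - [-0.003,0,0,0,0,0,1]
    - [-0.003,0,0,0,0,0,1]
    - [-0.003,0,0,0,0,0,1]
    - [-0.003,0,0,0,0,0,1]
    - [-0.003,0,0,0,0,0,1]

```text
time: 19.2
ee_pos: [0.4901, 0.0387, 0.0679]
ee_rot: [180.0, 0.0, 100.4]
force: [-0.3, 1.9, -0.3]
finger_gap: 0.169
gripper_force: 59.0
```

```bash
python3 st.py
```

```text
t 19.2 tip depth -52.8 lateral -0.6 z 0.0679 yaw 100.43 push 1.88 F [-0.27  1.86 -0.31]
```

drive_tool:
  series:
    - [-0.003,0,0,0,0,0,1]
    - [-0.003,0,0,0,0,0,1]
    - [-0.003,0,0,0,0,0,1]
    - [-0.003,0,0,0,0,0,1]
    - [-0.003,0,0,0,0,0,1]

```text
time: 19.7
ee_pos: [0.4928, 0.024, 0.0679]
ee_rot: [180.0, 0.0, 100.4]
force: [-0.7, -0.3, 0.0]
finger_gap: 0.166
gripper_force: 59.0
```

drive_tool:
  series:
    - [-0.003,0,0,0,0,0,1]
    - [-0.003,0,0,0,0,0,1]
    - [-0.003,0,0,0,0,0,1]
    - [-0.003,0,0,0,0,0,1]
    - [-0.003,0,0,0,0,0,1]

```text
time: 20.2
ee_pos: [0.4955, 0.0092, 0.0679]
ee_rot: [-180.0, 0.0, 100.4]
force: [-0.5, 0.3, -0.7]
finger_gap: 0.168
gripper_force: 59.0
```

```bash
python3 st.py
```

```text
t 20.2 tip depth -22.7 lateral -0.6 z 0.0679 yaw 100.43 push 0.41 F [-0.5   0.32 -0.69]
```

drive_tool:
  series:
    - [-0.003,0,0,0,0,0,1]
    - [-0.003,0,0,0,0,0,1]
    - [-0.003,0,0,0,0,0,1]
    - [-0.003,0,0,0,0,0,1]
    - [-0.003,0,0,0,0,0,1]

```text
time: 20.7
ee_pos: [0.4982, -0.0055, 0.0679]
ee_rot: [-180.0, -0.0, 100.4]
force: [0.7, 0.7, -1.4]
finger_gap: 0.168
gripper_force: 59.0
```

drive_tool:
  series:
    - [-0.003,0,0,0,0,0,1]
    - [-0.003,0,0,0,0,0,1]
    - [-0.003,0,0,0,0,0,1]
    - [-0.003,0,0,0,0,0,1]
    - [-0.003,0,0,0,0,0,1]

```text
time: 21.2
ee_pos: [0.5009, -0.0203, 0.0679]
ee_rot: [-180.0, -0.0, 100.4]
force: [-0.3, 0.0, -1.5]
finger_gap: 0.169
gripper_force: 58.9
```

drive_tool:
  series:
    - [-0.003,0,0,0,0,0,1]
    - [-0.003,0,0,0,0,0,1]
    - [-0.002,0,0,0,0,0,1]
    - [-0.002,0,0,0,0,0,1]
    - [-0.001,0,0,0,0,0,1]

```text
time: 21.7
ee_pos: [0.5029, -0.0311, 0.0679]
ee_rot: [180.0, 0.0, 100.4]
force: [-0.1, 0.8, -1.0]
finger_gap: 0.169
gripper_force: 58.9
```

```bash
python3 st.py
```

```text
t 21.7 tip depth 18.2 lateral -0.6 z 0.0679 yaw 100.42 push 0.8 F [-0.11  0.79 -0.97]
```

drive_tool:
  series:
    - [-0.002,0,0,0,0,0,1]
    - [-0.002,0,0,0,0,0,1]
    - [-0.002,0,0,0,0,0,1]
    - [-0.002,0,0,0,0,0,1]
    - [-0.001,0,0,0,0,0,1]

```text
time: 22.2
ee_pos: [0.5046, -0.0399, 0.0679]
ee_rot: [180.0, 0.0, 100.4]
force: [0.2, 0.1, -1.9]
finger_gap: 0.165
gripper_force: 58.9
```

drive_tool:
  series:
    - [-0.001,0,0,0,0,0,1]
    - [-0.001,0,0,0,0,0,1]
    - [-0.001,0,0,0,0,0,1]
    - [-0.001,0,0,0,0,0,1]
    - [0,0,0,0,0,0,1]

```text
time: 22.7
ee_pos: [0.5053, -0.0438, 0.0679]
ee_rot: [180.0, 0.0, 100.4]
force: [0.6, 0.5, -2.0]
finger_gap: 0.171
gripper_force: 58.9
```

drive_tool:
  series:
    - [-0.001,0,0,0,0,0,1]
    - [-0.001,0,0,0,0,0,1]
    - [-0.001,0,0,0,0,0,1]
    - [-0.001,0,0,0,0,0,1]
    - [0,0,0,0,0,0,1]

```text
time: 23.2
ee_pos: [0.506, -0.0478, 0.0679]
ee_rot: [180.0, 0.0, 100.4]
force: [0.1, 0.3, -1.0]
finger_gap: 0.169
gripper_force: 58.9
```

drive_tool:
  series:
    - [-0.001,0,0,0,0,0,1]
    - [-0.001,0,0,0,0,0,1]
    - [-0.001,0,0,0,0,0,1]
    - [-0.001,0,0,0,0,0,1]
    - [0,0,0,0,0,0,1]

```text
time: 23.7
ee_pos: [0.5068, -0.0517, 0.0679]
ee_rot: [180.0, 0.0, 100.4]
force: [-0.1, -0.2, -1.5]
finger_gap: 0.17
gripper_force: 58.9
```

drive_tool:
  series:
    - [-0.001,0,0,0,0,0,1]
    - [-0.001,0,0,0,0,0,1]
    - [-0.001,0,0,0,0,0,1]
    - [-0.001,0,0,0,0,0,1]
    - [0,0,0,0,0,0,1]

```text
time: 24.2
ee_pos: [0.5075, -0.0557, 0.0679]
ee_rot: [180.0, 0.0, 100.4]
force: [0.6, 0.4, -1.3]
finger_gap: 0.166
gripper_force: 58.9
```

drive_tool:
  series:
    - [-0.001,0,0,0,0,0,1]
    - [-0.001,0,0,0,0,0,1]
    - [-0.001,0,0,0,0,0,1]
    - [-0.001,0,0,0,0,0,1]
    - [0,0,0,0,0,0,1]

```text
time: 24.7
ee_pos: [0.5082, -0.0596, 0.0679]
ee_rot: [180.0, 0.0, 100.4]
force: [-0.2, 0.5, -1.3]
finger_gap: 0.168
gripper_force: 58.9
```

drive_tool:
  series:
    - [-0.001,0,0,0,0,0,1]
    - [-0.001,0,0,0,0,0,1]
    - [-0.001,0,0,0,0,0,1]
    - [-0.001,0,0,0,0,0,1]
    - [0,0,0,0,0,0,1]

```text
time: 25.2
ee_pos: [0.5085, -0.0627, 0.0677]
ee_rot: [-180.0, -0.1, 100.4]
force: [-0.8, 4.9, -0.2]
finger_gap: 0.169
gripper_force: 59.0
```

```bash
cat > hold.py <<'E'
from h import *
from station import observe,imaging
d=np.array([.1822,-.9833]); f=[]
for i in range(6):
    f.append(-observe()["force"][:2]@d); imaging.camera("wrist")
print(np.round(f,2),np.mean(f))
E
python3 hold.py; python3 st.py
```

```text
[5.   4.57 4.2  3.54 4.13 3.14] 4.096855718376571
t 25.5 tip depth 50.7 lateral -0.4 z 0.0678 yaw 100.44 push 3.56 F [-0.66  3.5  -0.93]
```

drive_tool:
  series:
    - [-0.0005,0,0,0,0,0,1]
    - [-0.0005,0,0,0,0,0,1]
    - [-0.0005,0,0,0,0,0,1]
    - [0,0,0,0,0,0,1]
    - [0,0,0,0,0,0,1]

```text
time: 26.0
ee_pos: [0.5089, -0.0644, 0.0678]
ee_rot: [-180.0, -0.1, 100.4]
force: [-1.1, 5.1, -0.9]
finger_gap: 0.168
gripper_force: 59.0
```

```bash
python3 hold.py; python3 st.py
```

```text
[5.17 5.09 4.55 4.85 5.6  5.08] 5.054966019984428
t 26.3 tip depth 52.1 lateral -0.3 z 0.0678 yaw 100.44 push 4.47 F [-0.51  4.45 -1.55]
```

drive_tool:
  series:
    - [-0.0003,0,0,0,0,0,1]
    - [-0.0003,0,0,0,0,0,1]
    - [0,0,0,0,0,0,1]
    - [0,0,0,0,0,0,1]
    - [0,0,0,0,0,0,1]

```text
time: 26.8
ee_pos: [0.509, -0.0648, 0.0678]
ee_rot: [-180.0, -0.1, 100.4]
force: [-0.8, 5.6, -1.3]
finger_gap: 0.167
gripper_force: 59.0
```

```bash
python3 hold.py
```

```text
[5.66 6.68 5.29 5.89 5.41 5.45] 5.728728040044754
```

drive_tool:
  series:
    - [0,0,0,0,0,0,1]
    - [0,0,0,0,0,0,1]
    - [0,0,0,0,0,0,1]
    - [0,0,0,0,0,0,1]
    - [0,0,0,0,0,0,1]

```text
time: 27.6
ee_pos: [0.5089, -0.0648, 0.0678]
ee_rot: [-180.0, -0.1, 100.5]
force: [-0.5, 5.5, -1.6]
finger_gap: 0.165
gripper_force: 59.0
```

```bash
python3 hold.py; python3 st.py
```

```text
[5.54 5.64 6.13 5.7  5.99 6.8 ] 5.9673709860230915
t 27.9 tip depth 52.5 lateral -0.3 z 0.0678 yaw 100.45 push 6.41 F [-0.83  6.36 -0.39]
```

The press has been held at about 5–6 N at the wrist for well over a second. Now I'll draw straight out.

drive_tool:
  series:
    - [0.002,0,0,0,0,0,1]
    - [0.003,0,0,0,0,0,1]
    - [0.004,0,0,0,0,0,1]
    - [0.006,0,0,0,0,0,1]
    - [0.008,0,0,0,0,0,1]

```text
time: 28.4
ee_pos: [0.5054, -0.0429, 0.0681]
ee_rot: [180.0, 0.1, 100.4]
force: [-0.4, 0.6, -2.5]
finger_gap: 0.168
gripper_force: 58.9
```

drive_tool:
  series:
    - [0.01,0,0,0,0,0,1]
    - [0.01,0,0,0,0,0,1]
    - [0.01,0,0,0,0,0,1]
    - [0.01,0,0,0,0,0,1]
    - [0.01,0,0,0,0,0,1]

```text
time: 28.9
ee_pos: [0.4958, 0.0074, 0.0679]
ee_rot: [-180.0, 0.0, 100.4]
force: [-0.4, 0.5, -1.9]
finger_gap: 0.17
gripper_force: 58.9
```

drive_tool:
  series:
    - [0.01,0,0,0,0,0,1]
    - [0.01,0,0,0,0,0,1]
    - [0.01,0,0,0,0,0,1]
    - [0.01,0,0,0,0,0,1]
    - [0.01,0,0,0,0,0,1]

```text
time: 29.4
ee_pos: [0.4868, 0.0564, 0.0679]
ee_rot: [180.0, 0.0, 100.4]
force: [-0.9, -0.4, -1.4]
finger_gap: 0.168
gripper_force: 58.9
```

drive_tool:
  series:
    - [0.015,0,0,0,0,0,1]
    - [0.015,0,0,0,0,0,1]
    - [0.015,0,0,0,0,0,1]
    - [0.015,0,0,0,0,0,1]
    - [0.01,0,0,0,0,0,1]

```text
time: 29.9
ee_pos: [0.474, 0.1256, 0.0679]
ee_rot: [-180.0, -0.0, 100.5]
force: [0.5, -0.5, -1.6]
finger_gap: 0.166
gripper_force: 58.9
```

```bash
python3 st.py
```

```text
t 29.9 tip depth -141.1 lateral -0.6 z 0.0679 yaw 100.47 push -0.61 F [ 0.45 -0.53 -1.65]
```

drive_tool:
  series:
    - [0,0,0,0,0,0.06,1]
    - [0,0,0,0,0,0.1,1]
    - [0,0,0,0,0,0.11,1]
    - [0,0,0,0,0,0.1,1]
    - [0,0,0,0,0,0.077,1]

```text
time: 30.4
ee_pos: [0.4743, 0.1246, 0.0679]
ee_rot: [180.0, 0.0, 74.6]
force: [-0.5, -0.1, -1.9]
finger_gap: 0.169
gripper_force: 58.9
```

drive_tool:
  series:
    - [-0.004,-0.006,0.004,0,0,0,1]
    - [-0.008,-0.011,0.008,0,0,0,1]
    - [-0.01,-0.013,0.012,0,0,0,1]
    - [-0.007,-0.009,0.012,0,0,0,1]
    - [-0.003,-0.004,0.01,0,0,0,1]

```text
time: 30.9
ee_pos: [0.422, 0.1044, 0.0208]
ee_rot: [-179.9, 0.1, 74.9]
force: [-0.6, 0.2, -1.1]
finger_gap: 0.171
gripper_force: 58.9
```

drive_tool:
  series:
    - [0,0,0.006,0,0,0,1]
    - [0,0,0.004,0,0,0,1]
    - [0,0,0,0,0,0,1]
    - [0,0,0,0,0,0,1]
    - [0,0,0,0,0,0,1]

```text
time: 31.4
ee_pos: [0.4255, 0.105, 0.0124]
ee_rot: [179.9, -0.0, 74.8]
force: [0.5, 0.3, -1.6]
finger_gap: 0.17
gripper_force: 58.9
```

Need about 8 mm more before contact.

drive_tool:
  series:
    - [0,0,0.002,0,0,0,1]
    - [0,0,0.002,0,0,0,1]
    - [0,0,0.0015,0,0,0,1]
    - [0,0,0.001,0,0,0,1]
    - [0,0,0,0,0,0,1]

```text
time: 31.9
ee_pos: [0.4242, 0.1048, 0.0052]
ee_rot: [-180.0, 0.0, 74.8]
force: [-0.1, 0.9, -1.3]
finger_gap: 0.167
gripper_force: 58.9
```

drive_tool:
  series:
    - [0,0,0.0005,0,0,0,1]
    - [0,0,0.0005,0,0,0,1]
    - [0,0,0,0,0,0,1]
    - [0,0,0,0,0,0,1]
    - [0,0,0,0,0,0,1]

```text
time: 32.4
ee_pos: [0.4245, 0.1048, 0.0044]
ee_rot: [180.0, 0.0, 74.8]
force: [0.3, 0.1, -1.9]
finger_gap: 0.17
gripper_force: 58.9
```

drive_tool:
  series:
    - [0,0,0.0005,0,0,0,1]
    - [0,0,0.0003,0,0,0,1]
    - [0,0,0,0,0,0,1]
    - [0,0,0,0,0,0,1]
    - [0,0,0,0,0,0,1]

```text
time: 32.9
ee_pos: [0.4245, 0.1048, 0.0039]
ee_rot: [180.0, -0.0, 74.8]
force: [-0.7, -0.1, 3.6]
finger_gap: 0.168
gripper_force: 59.6
```

Contact with the bench. I'll release gently and rise.

drive_tool:
  series:
    - [0,0,0,0,0,0,0.82]
    - [0,0,0,0,0,0,0.75]
    - [0,0,0,0,0,0,0.65]
    - [0,0,0,0,0,0,0.5]
    - [0,0,0,0,0,0,0.4]

```text
time: 33.4
ee_pos: [0.4244, 0.1048, 0.0035]
ee_rot: [-180.0, 0.0, 74.8]
force: [-0.2, 0.5, 0.2]
finger_gap: 0.6
gripper_force: 0.0
```

drive_tool:
  series:
    - [0,0,-0.005,0,0,0,0.4]
    - [0,0,-0.015,0,0,0,0.4]
    - [0,0,-0.03,0,0,0,0.3]
    - [0,0,-0.045,0,0,0,0.3]
    - [0,0,-0.045,0,0,0,0.3]

```text
time: 33.9
ee_pos: [0.4234, 0.1047, 0.1449]
ee_rot: [-179.9, 0.0, 74.8]
force: [1.3, 0.2, 0.1]
finger_gap: 0.701
gripper_force: 0.0
```

drive_tool:
  series:
    - [0,0,-0.02,0,0,0,0.3]
    - [0,0,0,0,0,0,0.3]
    - [0,0,0,0,0,0,0.3]
    - [0,0,0,0,0,0,0.3]
    - [0,0,0,0,0,0,0.3]

```text
time: 34.4
ee_pos: [0.4229, 0.1047, 0.1619]
ee_rot: [-179.8, 0.1, 74.8]
force: [-0.0, -0.0, -0.4]
finger_gap: 0.701
gripper_force: 0.0
```

```bash
python3 pm.py w9; python3 - <<'E'
from h import *
im,K,P=load("w9")
# trough region: any tablets (saturated red/green) left in the trough?
from station import imaging
t=imaging.camera("top")["image"]; h=cv2.cvtColor(t,cv2.COLOR_RGB2HSV)
t0=load("top0")[0]; 
print("diff to start, trough area",np.abs(t[188:206,386:416].astype(int)-t0[188:206,386:416]).mean(), "max sat",h[190:204,390:414,1].max(),cv2.cvtColor(t0,cv2.COLOR_RGB2HSV)[190:204,390:414,1].max())
D=np.abs(t.astype(int)-t0).max(2)>50; ys,xs=np.where(D[30:262,160:490]); print("changed px",len(xs), [(a+160,b+30) for a,b in list(zip(xs,ys))[::max(1,len(xs)//12)]])
E
```

```text
34.4 [0.42293453 0.10465398 0.16190163] [-1.79805448e+02  7.35709079e-02  7.48172649e+01]
(311, 137, 16, 99) [424.1 105. ] [96.9 13.9] 74.61441 (array([0.0008, 0.0016, 0.1589]), array([-0.0034,  0.0013,  0.0035]))
diff to start, trough area 1.538888888888889 max sat 56 57
changed px 1507 [(np.int64(325), np.int64(206)), (np.int64(287), np.int64(216)), (np.int64(295), np.int64(220)), (np.int64(282), np.int64(224)), (np.int64(283), np.int64(227)), (np.int64(292), np.int64(229)), (np.int64(299), np.int64(231)), (np.int64(333), np.int64(233)), (np.int64(303), np.int64(236)), (np.int64(279), np.int64(242)), (np.int64(263), np.int64(250)), (np.int64(275), np.int64(255)), (np.int64(277), np.int64(261))]
```

The trough is empty again, so the boat is inside. The pusher lies flat where it started, and the only other image changes are from the arm itself. Handing in.

```bash
python3 -c "
from station import env
print(env.finish_job())"
```

```text
the job is handed in; nothing more can be done
None
```

The job is handed in at 34.4 s (limit 72 s): the boat is in the channel, pressed on the sheath at about 5–6 N (wrist force, friction included) for over a second with no reading above 6.8 N, and the pusher was drawn straight out and laid flat where it started.

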